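# Put the used spatula back on the free rail of the UV steriliser

## Task

The square-bladed spatula lies with its handle in under the low riser shelf: put it away on the empty sloped rail of the UV steriliser, blade first under the hood with its end down at the stop, handle sticking out of the front, lying flat and centred along the narrow rail. Leave the other tools, the bottle, the jar, the mortar and the beaker where they are.

Things in the scene. Friction and masses are not known exactly. Their poses are not given: they have to be found in the camera images.
- spatula: The spatula to put away: 200 mm long, flat underside, square-ended steel blade 34 wide, 85 long, 10 mm thick (x = 15 to 100 mm), white plastic handle 20 wide, 16 mm thick (x = -100 to 18 mm); 0.08 to 0.17 kg, balance point near x = +10 mm. Origin: middle of the underside, +x to the blade end, z up. It starts flat on the bench, handle under the riser, 80 to 100 mm of the blade end out in front of the riser's edge.
- spatula_tip (a point): Middle of the spatula's blade end, on its underside
- spatula_tail (a point): Middle of the spatula's handle end, on its underside
- rail_a: The EMPTY rail of the steriliser: bare steel, flat top face 16 mm wide, no side lips, 135 mm long, sloping down at 15 degrees towards +x. Origin at bench height under its centre line, 9 mm short of the hood's edge, where the top face is 100 mm high; x level, from the open front in under the hood; y across, z up. Fixed.
- rail_a_front (a point): Front (upper) end of the empty rail: centre of the top face's edge, at rail_a's x = -29 mm, 108 mm high. Nothing lies in front of or below it there down to the base plate but one post under the rail.
- rail_a_stop (a point): Lower end of the empty rail: centre of the top face where it meets the stop, at rail_a's x = +101 mm, 73 mm high. The stop is a plate 26 mm wide, square to the slope, standing 17 mm over the top face.
- rail_b: An occupied rail, the same as rail_a with the same axes; the stirrer lies on it. Fixed.
- rail_c: An occupied rail, the same as rail_a with the same axes; the paddle lies on it. Fixed.
- steriliser: White UV steriliser, fixed: base plate 12 mm thick, 214 mm wide, x = -45 to 155 mm; three parallel rails at y = -64, 0, 64 mm. Side walls at y = +-104 mm from x = 17 mm on, 137 mm high; back closed. Origin on its middle line at bench height, 9 mm short of the hood's edge, x level in under the hood, z up. Handles of parked tools stick out to x = -92 mm, up to 140 mm high.
- hood_edge (a point): Middle of the front lower edge of the steriliser's sloped hood. The hood is as wide as the base and parallel to the rails: underside 36 mm, top 48 mm off their top faces, measured square to the slope; it starts 9 mm further in than the rails' x = 0. A lamp housing on it, from 57 mm behind the edge, is 28 mm higher.
- riser: White riser shelf, fixed: board 320 mm wide, 200 mm deep, underside 85 mm and top 100 mm above the bench, 14 mm side panels at both ends, open in front. Origin at bench height under the middle of its front edge; x level, in under the shelf, z up. Jars up to 130 mm tall and a carton stand on it from x = 105 mm on.
- disc_tool: Another tool beside the spatula, half under the riser: tool 200 mm long, flat underside, white plastic handle 20 wide and 16 mm thick, steel end 10 mm thick ending in a round disc 38 mm across. Origin at the middle of the underside, +x to the disc. Leave it there.
- stirrer: A tool parked on rail_b: tool 200 mm long, flat underside, white plastic handle 20 wide and 16 mm thick, steel end 10 mm thick, straight narrow 16 mm blade, handle overhanging the front. Its origin coincides with that of the rail it lies on (not on the tool itself), same axes. Leave it.
- paddle: A tool parked on rail_c: tool 200 mm long, flat underside, white plastic handle 20 wide and 16 mm thick, steel end 10 mm thick, end widening to a 40 mm square, handle overhanging the front. Its origin coincides with that of the rail it lies on (not on the tool itself), same axes. Leave it.
- bottle: White plastic bottle, 46 mm diameter, 130 mm tall, standing between steriliser and riser; origin at the centre of its underside. Leave it.
- jar: White screw jar, 60 mm diameter, 60 mm tall; origin at the centre of its underside. Leave it.
- mortar: White porcelain mortar bowl, 84 mm across, 55 mm tall; origin at the centre of its underside. Leave it.
- beaker: Clear plastic beaker, 56 mm across, 70 mm tall; origin at the centre of its underside. Leave it.
There are look-alikes about, which are no part of the job. What is shaped like the spatula but red or yellow is not meant.

How it is judged:
At the end, for the whole second after the job is handed in: The spatula lies released, right side up and at rest on the empty rail's top face (ends within about 6 mm of seated height), its blade end within about 14 mm of the stop and 11 mm of the rail's centre line, its handle end within 18 mm of that line (x of spatula_tip in the frame of rail_a between 0.0875 and 0.11 m and y of spatula_tip in the frame of rail_a between -0.011 and 0.011 m and y of spatula_tail in the frame of rail_a between -0.018 and 0.018 m and z of spatula_tip in the frame of rail_a between 0.066 and 0.083 m and z of spatula_tail in the frame of rail_a between 0.116 and 0.136 m and angle between spatula's own z axis and vertical below 0.4 rad and contact force between spatula and rail_a above 0.2 N and linear speed of spatula below 0.02 m/s and angular speed of spatula below 0.2 rad/s); the robot touches nothing.
It fails at once if a tool parked in the steriliser is shifted by more than 15 mm (distance of any of stirrer, paddle from where it was at the start of the episode above 0.015 m).
It fails at once if the disc tool is shifted by more than 20 mm (distance of disc_tool from where it was at the start of the episode above 0.02 m).
It fails at once if the bottle, jar, mortar or beaker is shifted by more than 20 mm or tipped over (distance of any of bottle, jar, mortar, beaker from where it was at the start of the episode above 0.02 m or angle between any of bottle, jar, mortar, beaker's own z axis and vertical above 0.5 rad).
It also fails if it takes over 67 s, if anything falls off the work surface, if the arm or the gripper's body presses on something with over 40 N, if the wrist force passes 120 N, or if a joint passes its speed limit or range.

## Robot

A 7-joint arm with a two-finger parallel gripper is mounted at the origin on the work surface. World frame = base frame: x ahead of the robot, y to its left, z up, the work surface at z = 0. Lengths are in m, angles in rad, forces in N, time in s.
With the tool pointing down it reaches from about 0.425 to 0.875 m from the base axis. Payload 4.7 kg.
Tool frame: the origin (TCP) lies at the very end of the fingers, on their centre line; the grasp point (between the pads) lies 19 mm behind it; z points along the fingers, y is the line along which they close (so a half turn about z gives the same grasp; the last joint's range is limited). The gripper opens to 87 mm and grips with 3 to 60 N. Pads are 19 mm wide; open, the fingers measure 117 mm over their backs; the gripper's body (75 mm by 190 mm) begins 51 mm behind the grasp point.
Start: joints at [-1.15, 0.321, -0.07, 1.45, 0.023, 1.371, -0.057], TCP at [0.257, 0.597, 0.19] pointing down, gripper open.
Joint ranges: [-2.86, 2.86], [-0.3, 2.09], [-1.38, 1.24], [0.06, 2.45], [-1.56, 4.7], [0.09, 2.05], [-2.69, 2.69]. Speed limits (rad/s): [2.57, 2.57, 3.14, 3.14, 3.14, 3.14, 3.14].

## Interface

Orientations are given as a rotation vector (axis times angle).
In Python, from bench import ctrl, get_image, job gives the robot as it stands.
- The arm moves only by the shell command python3 -m crank 'ROWS' [FORCE]. ROWS is JSON, a list that holds one entry, the list of rows, each a list of 5 numbers: the shift along the tool's x, y, z in mm, then the turn about the tool's z in rad, then the closure, from -1 (fully open) to 1 (shut), so that 0 is half open. A call has 1 to 10 rows; each row shifts and turns the commanded pose from where the row before left it, along the tool's axes as they then stand; what a row does not reach is not made up. A row lasts 1/12 s, in which the tool goes at most 41.7 mm and 7.16 degrees, less where a joint would pass 70% of its speed; a pose out of reach is approached as far as the arm can. A call with a gripper value outside its range is refused whole. The fingers move at their own pace and stop on an object; FORCE is the grip in N (left out, the last holds). Time passes only in rows, so rows that do not move let the fingers close. It gives the time, the measured TCP pose, the force, the opening and the grip force at its end, in the units of the state.
- ctrl.get_state(): the state, without advancing time (a new reading comes with each control period).
- get_image(name): name is "side" or "top"; returns a dict with "pixels" (480x640x3 uint8, red, green, blue), "fx", "fy", "cx", "cy" (pixels), "k1" (the pictures are not rectified: a ray, as slopes to the right and down, at radius r is drawn at 1 + k1 r^2 times it, then the intrinsics apply), "T" (4x4, takes a point from camera to world coordinates). Camera axes: x right, y down, z forward; pixel columns grow to the right and rows downward; lengths in m; the calibration is good to about 2 mm. A picture is of the moment at which its call begins. There is no depth.
- job.close_job(): hands the job in; it is judged then, once.
The state is a dict: "time": time; "joint_positions": joint angles; "qd": joint speeds; "joint_torque": joint torques, N m; "position": TCP position; "tool_rot": TCP orientation; "ft_force": force on the tool from outside, world axes, zero at the start; "torque": the same for the moment, N m; "grip_width": opening from 0.0 (shut) to 1.0 (fully open); "grip_force": force on a finger pad.
Only numpy, scipy, OpenCV 4.12 (cv2) and the standard library are available. Lean on these libraries where they do the work, as an engineer would, in place of code of your own. Each camera call takes 0.05 s, during which the arm holds its last target. There are 200 camera calls.

## Working session

There is one attempt and no reset: what is moved stays moved. The work goes in short steps, Python scripts to look and compute and a shell command to move; the robot and the scene stay as the last step left them, time stands still between calls to the robot, and variables do not carry over. Pictures are saved under pics/ and viewed, at most 10 in all, crops included, and the job is handed in when it is done.

```bash
mkdir -p pics; ls
cat > h.py <<'E'
import numpy as np, cv2, json
from bench import ctrl, get_image, job
from scipy.spatial.transform import Rotation as R
def snap(n,f):
    d=get_image(n); cv2.imwrite(f,d["pixels"][:,:,::-1])
    np.savez(f.replace('.png','.npz'),**{k:np.array(v) for k,v in d.items()}); return d
def ray(d,uv):
    s=[(uv[0]-d['cx'])/d['fx'],(uv[1]-d['cy'])/d['fy']]; s=np.array(s,float); r=s.copy()
    for _ in range(30): r=s/(1+d['k1']*(r@r))
    T=np.array(d['T']); v=T[:3,:3]@np.array([r[0],r[1],1]); return T[:3,3],v/np.linalg.norm(v)
def onz(d,uv,z):
    o,v=ray(d,uv); return o+v*(z-o[2])/v[2]
def proj(d,p):
    T=np.array(d['T']); c=T[:3,:3].T@(np.array(p)-T[:3,3]); s=c[:2]/c[2]; s=s*(1+d['k1']*(s@s))
    return np.array([s[0]*d['fx']+d['cx'],s[1]*d['fy']+d['cy']])
def tri(d1,a,d2,b):
    o1,v1=ray(d1,a);o2,v2=ray(d2,b)
    k=np.linalg.lstsq(np.c_[v1,-v2],o2-o1,rcond=None)[0]; p,q=o1+k[0]*v1,o2+k[1]*v2
    return (p+q)/2,np.linalg.norm(p-q)
def load(f): return {k:v for k,v in np.load(f).items()}
E
python3 - <<'E'
from h import *
np.set_printoptions(precision=3,suppress=True)
for n in("side","top"):
    d=snap(n,f"pics/{n}0.png"); print(n,d['fx'],d['cx'],d['cy'],d['k1']);print(np.array(d['T']))
s=ctrl.get_state();print(s)
print(R.from_rotvec(s['tool_rot']).as_matrix())
E
```

```text
pics
side 475.73992652760234 321.67814821551366 229.8699216655158 0.011866944285725288
[[ 0.978 -0.114  0.174  0.238]
 [-0.208 -0.542  0.814 -0.955]
 [ 0.001 -0.833 -0.554  0.773]
 [ 0.     0.     0.     1.   ]]
top 607.6845325927177 320.09293847961175 244.20827344929788 -0.09188416072958641
[[-0.005 -0.992  0.125  0.222]
 [-1.     0.007  0.015 -0.001]
 [-0.016 -0.125 -0.992  1.875]
 [ 0.     0.     0.     1.   ]]
{'time': 0.1, 'joint_positions': array([-1.15 ,  0.322, -0.07 ,  1.452,  0.023,  1.371, -0.057]), 'qd': array([-0.002, -0.002,  0.002, -0.001,  0.   , -0.   , -0.   ]), 'joint_torque': array([  0.   , -49.257,  -0.406, -31.34 ,  -0.064,   0.039,   0.   ]), 'position': array([0.257, 0.596, 0.189]), 'tool_rot': array([-0.635, -3.077,  0.003]), 'ft_force': array([-0.313,  0.135,  0.297]), 'torque': array([-0.057,  0.008, -0.028]), 'grip_force': 0.0, 'grip_width': 1.0036679405150788}
[[-0.918  0.396 -0.001]
 [ 0.396  0.918 -0.002]
 [-0.    -0.002 -1.   ]]
```

View pics/top0.png

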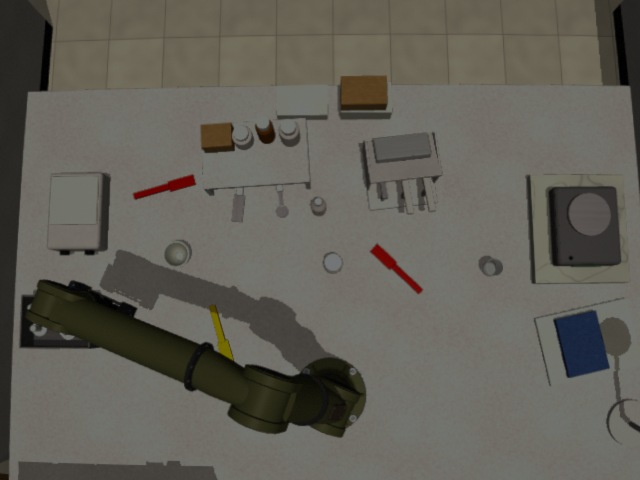

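View pics/side0.png

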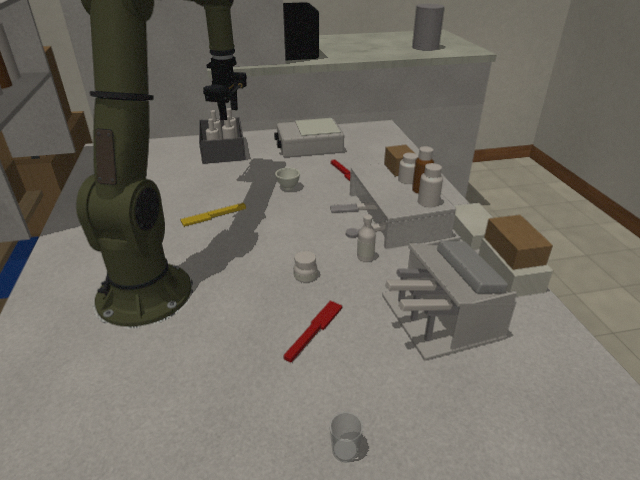

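The spatula is probably the grey square blade at top (238,207) / side (345,209). Things it could be confused with: the disc tool at top (281,205), red ones at (165,187) and (397,268), the yellow one at (222,335), and the parked tools at (383–430,195). I'll check the choice in close crops.

Run:
```python
import cv2
a=cv2.imread('pics/top0.png')
x=cv2.resize(a[170:230,195:325],None,fx=6,fy=6,interpolation=cv2.INTER_CUBIC)[:, :780]
y=cv2.resize(a[125:220,350:450],None,fx=6,fy=6,interpolation=cv2.INTER_CUBIC)
cv2.imwrite('pics/c_top_rail.png',y)
b=cv2.imread('pics/side0.png')
z=cv2.resize(b[185:245,320:420],None,fx=4,fy=4,interpolation=cv2.INTER_CUBIC)
import numpy as np
m=np.zeros((600,780,3),np.uint8); m[:360]=x; m[360:600,:400]=z
cv2.imwrite('pics/c_spat.png',m)
cv2.imwrite('pics/c_side_rail.png',cv2.resize(b[230:360,375:525],None,fx=4.6,fy=4.6,interpolation=cv2.INTER_CUBIC)[:598])
```

```text
(no output)
```

View pics/c_spat.png

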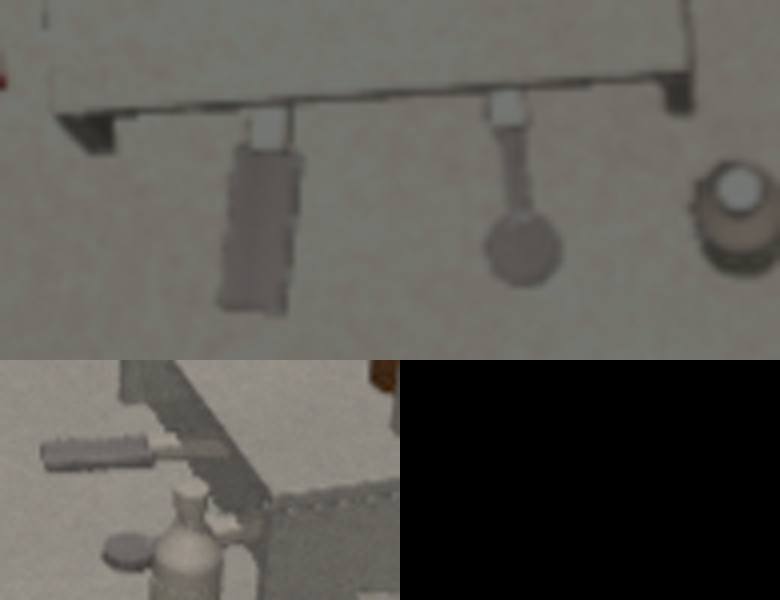

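View pics/c_top_rail.png

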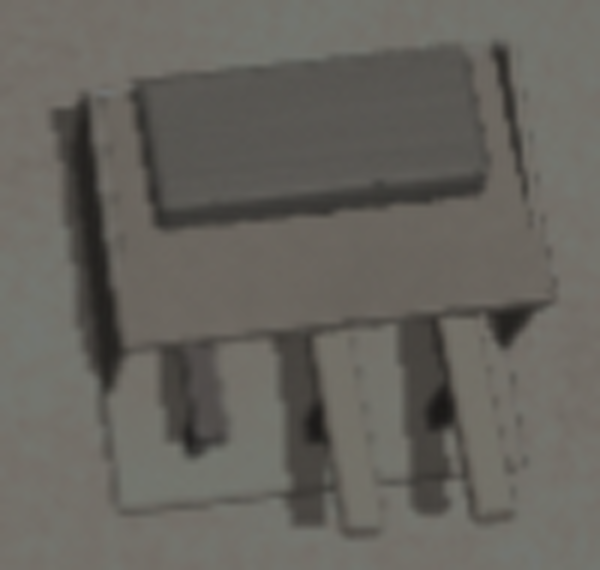

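View pics/c_side_rail.png

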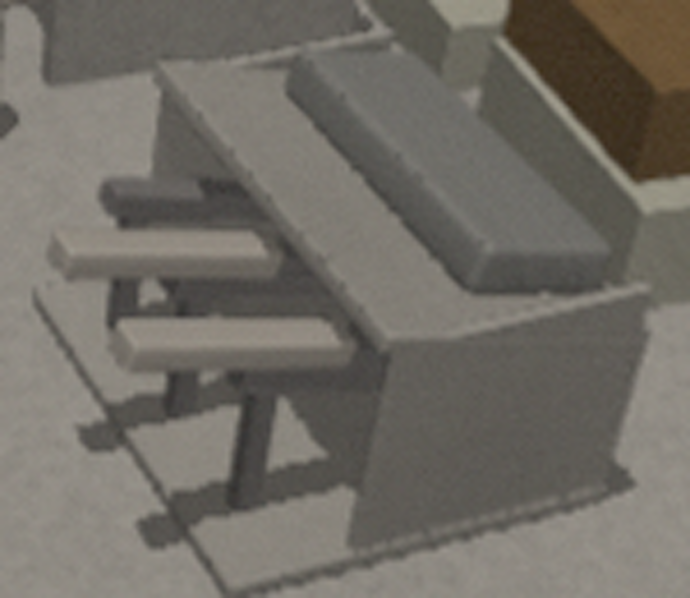

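Confirmed: the square-bladed tool at top (238,207) is the spatula and the left rail at top (384,197) is the empty one. Next I work out the positions.

```bash
cat > loc.py <<'E'
from h import *
from scipy.optimize import least_squares
np.set_printoptions(precision=4,suppress=True)
t,s=load('pics/top0.png'.replace('png','npz')),load('pics/side0.npz')
A=lambda p,k,o:(np.array(p)+.5)/k-.5+np.array(o)
T=lambda p:A(p,6,(195,170)); S=lambda p:A((p[0],p[1]-360),4,(320,185))
print('tip corners tri',tri(t,(T((220,307))),s,S((42,447))))
def fit(obs,x0):
    def f(q):
        c,n=np.cos(q[2]),np.sin(q[2]); r=[]
        for d,uv,p in obs: r+=list(proj(d,[q[0]+c*p[0]-n*p[1],q[1]+n*p[0]+c*p[1],p[2]])-uv)
        return r
    r=least_squares(f,x0,loss='soft_l1'); print(r.x,'res',np.round(r.fun,1)); return r.x
# spatula: +x to blade (world -x): its +y is world -y => right in picture
fit([(t,T((220,307)),(.1,-.017,.01)),(t,T((284,313)),(.1,.017,.01)),(t,T((236,146)),(.015,-.017,.01)),(t,T((300,152)),(.015,.017,.01)),
 (s,S((42,447)),(.1,-.017,.01)),(s,S((47,470)),(.1,.017,.0)),(s,S((155,467)),(.015,.017,.0))],[.75,.23,3.1])
B=lambda p:A(p,6,(350,125)); C=lambda p:A(p,4.6,(375,230))
print('rail front tri',tri(t,B((207,443)),s,C((104,190))),'hood L',tri(t,B((122,350)),s,C((160,66))),'hood R',tri(t,B((555,300)),s,C((385,345))))
st=fit([(t,B((120,513)),(-.045,.107,.012)),(t,B((525,472)),(-.045,-.107,.012)),(t,B((122,350)),(.0121,.107,.1465)),(t,B((555,300)),(.0121,-.107,.1465)),
 (t,B((207,443)),(-.029,.064,.108)),(s,C((36,290)),(-.045,.107,.012)),(s,C((232,590)),(-.045,-.107,.012)),(s,C((160,66)),(.0121,.107,.1465)),(s,C((385,345)),(.0121,-.107,.1465))],[.75,-.2,0])
c,n=np.cos(st[2]),np.sin(st[2])
for x,z in((-.092,.125),(-.029,.108),(0,.1),(.101,.073)): print('rail',x,st[0]+c*x-n*.064,st[1]+n*x+c*.064,z)
for nm,uv,z in(('jar',(332,262),.06),('mortar',(177,253),.05),('bottle',(318,201),.13)): print(nm,onz(t,uv,z))
print('riser edge',onz(t,T((60,115)),.1),onz(t,T((690,72)),.1))
E
python3 loc.py
```

```text
tip corners tri (array([0.5342, 0.3053, 0.0015]), np.float64(0.00031522396631146097))
[0.6312 0.2781 3.0532] res [ 0.  -0.   0.1 -0.2  0.1  0.2  0.2 -0.  -0.2 -2.   0.   0.5  0.  -0.4]
rail front tri (array([ 0.5812, -0.1652,  0.1009]), np.float64(0.0003793388159178614)) hood L (array([ 0.6211, -0.1217,  0.1391]), np.float64(0.0023262269392199685)) hood R (array([ 0.6434, -0.3332,  0.1381]), np.float64(0.0008381123198347966))
[ 0.6182 -0.2309  0.1003] res [ 0.4 -0.   1.  -0.4  0.8 -0.4  1.5  0.2  1.8 -1.  -0.7 -1.1 -1.2 -0.7
 -0.6 -2.1  0.4 -2.1]
rail -0.092 0.5202930329300631 -0.1764144691121679 0.125
rail -0.029 0.5829764187432855 -0.17010628847186382 0.108
rail 0 0.6118306757049276 -0.16720252278029527 0.1
rail 0.101 0.712323087881681 -0.15708940778552205 0.073
jar [ 0.3968 -0.0093  0.06  ]
mortar [0.4283 0.4627 0.05  ]
bottle [0.5693 0.0305 0.13  ]
riser edge [0.616  0.3712 0.1   ] [0.6345 0.0559 0.1   ]
```

```bash
cat > go.py <<'E'
# usage: go.py x y z yaw_of_tool_y : turn first, then shift in new tool axes
import sys; from h import *
x,y,z,w=map(float,sys.argv[1:5]); s=ctrl.get_state(); M=R.from_rotvec(s['tool_rot']).as_matrix()
y0=np.arctan2(M[1,1],M[0,1]); d=(w-y0+np.pi)%(2*np.pi)-np.pi
ty=np.array([np.cos(w),np.sin(w),0]); tz=np.array([0,0,-1.]); tx=np.cross(ty,tz)
D=1000*(np.array([x,y,z])-s['position'])
print('t',round(s['time'],2),'pos',s['position'].round(4),'yawy',round(y0,3),'grip',round(s['grip_width'],3),round(s['grip_force'],1),'ft',s['ft_force'].round(1),'q7',s['joint_positions'][6].round(2))
print('turn(tool)',round(-d,3),'shift',(D@tx).round(1),(D@ty).round(1),(D@tz).round(1))
E
python3 go.py .568 .2836 .12 1.482
```

```text
t 0.1 pos [0.257  0.5964 0.1889] yawy 1.164 grip 1.004 0.0 ft [-0.3  0.1  0.3] q7 -0.06
turn(tool) -0.318 shift -337.5 -284.0 68.9
```

```bash
python3 -m crank '[[[0,0,0,-0.106,-1],[0,0,0,-0.106,-1],[0,0,0,-0.106,-1],[-25,-21,3,0,-1],[-25,-21,3,0,-1],[-25,-21,3,0,-1],[-25,-21,3,0,-1],[-25,-21,3,0,-1],[-25,-21,3,0,-1],[-25,-21,3,0,-1]]]' 40 | tail -3
python3 -m crank '[[[-25,-21,3,0,-1],[-25,-21,3,0,-1],[-25,-21,3,0,-1],[-25,-21,3,0,-1],[-25,-21,3,0,-1],[-25,-21,3,0,-1],[-12,-11,10,0,-1],[0,0,0,0,-1],[0,0,0,0,-1]]]' | tail -1
python3 go.py .568 .2836 .004 1.482
python3 - <<'E'
from h import *
snap('top','pics/t1.png');snap('side','pics/s1.png')
m=np.hstack([cv2.resize(cv2.imread('pics/t1.png')[150:250,190:290],(400,400)),cv2.resize(cv2.imread('pics/s1.png')[130:230,290:390],(400,400))]);cv2.imwrite('pics/m1.png',m)
E
```

```text
ft_force: [0.4, 0.6, -0.3]
grip_width: 1.001
grip_force: 0.0
grip_force: 0.0
t 1.68 pos [0.5676 0.2827 0.1396] yawy 1.479 grip 1.0 0.0 ft [-0.7  1.4 -1. ] q7 1.01
turn(tool) -0.003 shift -0.3 0.9 135.6
```

View pics/m1.png

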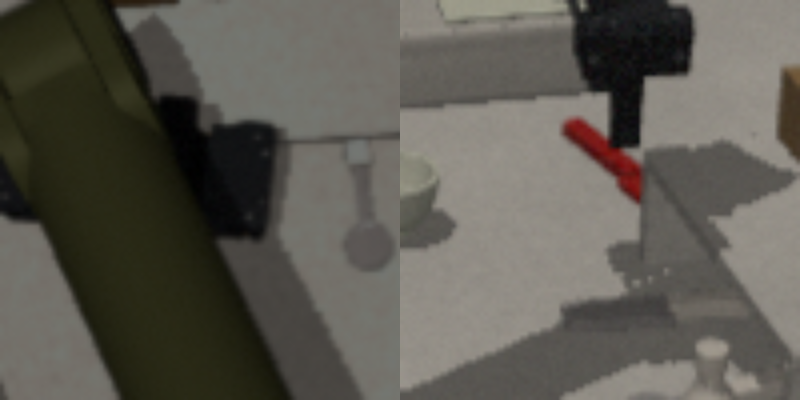

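Gripper above the blade (left half 215,180; right half shows the finger at 625,120 over the blade at 610,310). Descending.

```bash
python3 -m crank '[[[0,1,25,0,-1],[0,0,25,0,-1],[0,0,25,0,-1],[0,0,20,0,-1],[0,0,15,0,-1],[0,0,12,0,-1],[0,0,9,0,-1],[0,0,3,0,-1],[0,0,0,0,-1],[0,0,0,0,-1]]]' 40 >/dev/null
python3 go.py .568 .2836 .004 1.482
python3 -m crank '[[[0,0,0,0,1],[0,0,0,0,1],[0,0,0,0,1],[0,0,0,0,1],[0,0,0,0,1],[0,0,0,0,1],[0,0,0,0,1],[0,0,0,0,1]]]' 40 >/dev/null
python3 go.py .47 .25 .005 1.482
```

```text
t 2.62 pos [0.5683 0.2858 0.0078] yawy 1.482 grip 0.995 0.0 ft [-0.2 -0.3 -0.6] q7 1.02
turn(tool) 0.0 shift 0.1 -2.2 3.8
t 3.28 pos [0.5678 0.2852 0.0069] yawy 1.482 grip 0.479 0.0 ft [0.2 0.1 0.1] q7 1.02
turn(tool) -0.0 shift 94.3 -43.7 1.9
```

```bash
python3 -m crank '[[[0,0,2,0,1],[0,0,0,0,1],[0,0,0,0,1],[0,0,0,0,1],[0,0,0,0,1],[0,0,0,0,1],[0,0,0,0,1],[0,0,0,0,1]]]' 50 >/dev/null
python3 go.py .45 .27 .005 1.482
```

```text
t 3.95 pos [0.5679 0.2852 0.0049] yawy 1.482 grip 0.008 0.0 ft [-0.6  0.   0.3] q7 1.02
turn(tool) 0.0 shift 116.0 -25.6 -0.1
```

Run:
```python
from h import *
snap('top','pics/t2.png');s=snap('side','pics/s2.png')
m=np.hstack([cv2.resize(cv2.imread('pics/t2.png')[150:250,190:290],(400,400)),cv2.resize(cv2.imread('pics/s2.png')[150:250,290:390],(400,400))]);cv2.imwrite('pics/m2.png',m)
print(proj(s,ctrl.get_state()['position']))
```

```text
[342.05249063 207.53408685]
```

View pics/m2.png

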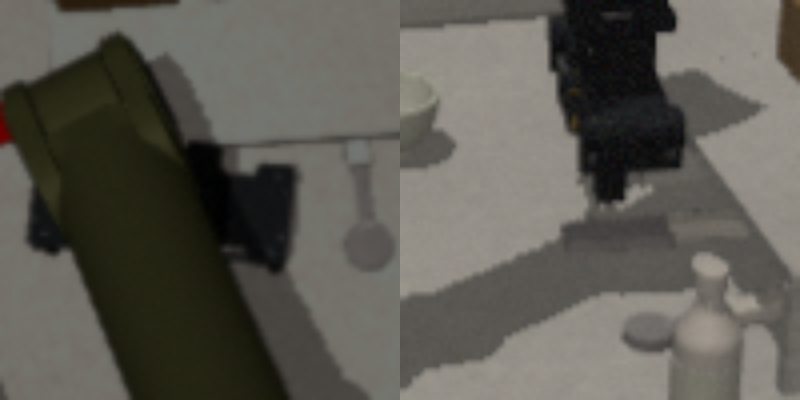

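Run:
```python
from h import *
s=load('pics/s1.npz')
print('s1 pred',proj(s,[.5676,.2827,.1396]),proj(s,[.5676,.2827+.043,.1396]),proj(s,[.5676,.2827-.043,.1396]))
d=load('pics/s2.npz'); t=load('pics/t0.npz') if 0 else load('pics/top0.npz')
print('bench pt seen at fingertip',onz(d,(342.5,200.5),.005))
for p in [(.568,.285,.03),(.568,.285,.0)]: print(proj(d,p))
a=cv2.imread('pics/s2.png')[175:220,325:370]; b=cv2.imread('pics/side0.png')[175:220,325:370]
cv2.imwrite('pics/m3.png',np.hstack([cv2.resize(cv2.convertScaleAbs(q,alpha=1.5),(400,400),interpolation=cv2.INTER_NEAREST) for q in(a,b)]))
```

```text
s1 pred [343.30448107 169.0886874 ] [339.84791905 162.90889297] [346.93625338 175.58116808]
bench pt seen at fingertip [0.57985542 0.32736815 0.005     ]
[342.3230498  200.62655623]
[342.08399958 208.90168523]
```

View pics/m3.png

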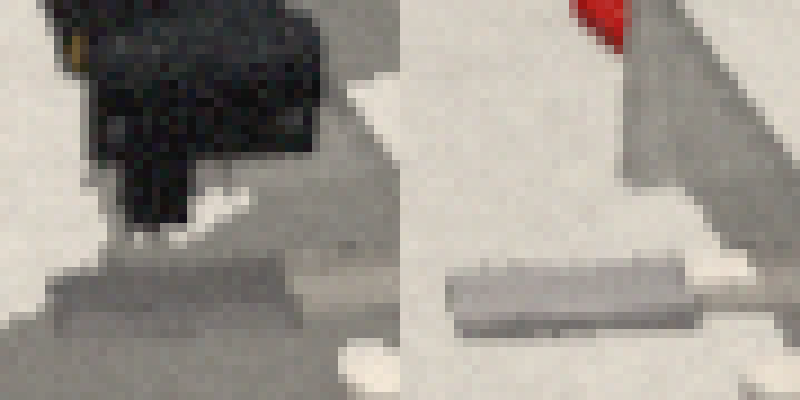

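Run:
```python
from h import *
np.set_printoptions(precision=4,suppress=True)
t=load('pics/t2.npz'); s=load('pics/s2.npz')
for z in(.08,.12,.16): print(z,onz(t,(227.5,214.4),z),[proj(t,[.568-.0375+.089*k,.285+k,z]).round(1) for k in(.095,-.095)])
# dark mask per view: fingers
for f,r in(('s1',(130,180,325,370)),('s2',(170,210,325,370))):
    g=load(f'pics/{f}.npz')['pixels'][r[0]:r[1],r[2]:r[3]].max(2)
    print(f)
    for i,row in enumerate(g): 
        k=np.where(row<50)[0]
        if len(k): print(r[0]+i,r[2]+k.min(),r[2]+k.max(),len(k),end=' | ')
    print()
# initial picture: gripper lowest dark pixels near predicted TCP
d=load('pics/side0.npz'); q=[.257,.5964,.1889]; M=np.array([.396,.918,0])
print('init pred',proj(d,q),proj(d,q+M*.043),proj(d,q-M*.043))
g=d['pixels'][85:125,200:260].max(2)
for i,row in enumerate(g): print(85+i,''.join('#' if v<45 else '.' for v in row))
```

```text
0.08 [0.5408 0.3041 0.08  ] [array([202.5, 215.2]), array([265.2, 220.2])]
0.12 [0.5337 0.2973 0.12  ] [array([199.7, 212.9]), array([263.8, 218. ])]
0.16 [0.5266 0.2905 0.16  ] [array([196.8, 210.5]), array([262.3, 215.6])]
s1
130 332 355 21 | 131 333 356 21 | 132 333 361 27 | 133 333 361 28 | 134 334 362 29 | 135 334 362 29 | 136 334 362 29 | 137 334 362 29 | 138 334 362 29 | 139 334 362 29 | 140 334 362 29 | 141 334 362 29 | 142 334 362 29 | 143 334 362 29 | 144 334 361 28 | 145 335 361 27 | 146 335 361 27 | 147 335 361 27 | 148 335 358 24 | 149 336 350 15 | 150 337 350 14 | 151 337 350 14 | 152 337 350 14 | 153 343 350 8 | 154 343 349 7 | 155 343 349 7 | 156 343 349 7 | 157 343 349 7 | 158 343 349 7 | 159 343 349 7 | 160 343 349 7 | 161 343 349 7 | 162 343 349 7 | 163 343 349 7 | 164 343 349 7 | 165 343 349 7 | 166 343 348 6 | 
s2
170 330 354 25 | 171 330 354 25 | 172 330 355 25 | 173 330 355 26 | 174 330 355 26 | 175 330 356 27 | 176 331 357 27 | 177 331 359 29 | 178 332 360 29 | 179 332 360 28 | 180 332 360 28 | 181 334 360 27 | 182 334 360 27 | 183 334 360 27 | 184 335 360 26 
[... 2222 characters left out ...]
..........#######.................................
115 ....................#######.................................
116 ....................#######.................................
117 ....................#######.................................
118 ....................#######.................................
119 ....................#######.................................
120 ......................#...............#.....................
121 #.....................................#.....................
122 #.....................................#.....................
123 #...........................................................
124 #...........................................................
```

The image analysis shows the fingertips sit about 25–30 mm higher than the reported TCP, while the lateral position agrees. That is why they closed above the blade. I'll reopen and go down step by step, watching the force.

```bash
python3 -m crank '[[[0,0,-5,0,-0.5],[0,0,0,0,-0.5],[0,0,0,0,-0.5],[0,0,0,0,-0.5],[0,0,0,0,-0.5],[0,0,0,0,-0.5],[0,0,0,0,-0.5],[0,0,0,0,-0.5],[0,0,0,0,-0.5],[0,0,0,0,-0.5]]]' 40 >/dev/null
python3 -m crank '[[[0,0,0,0,-0.5],[0,0,0,0,-0.5],[0,0,4,0,-0.5],[0,0,4,0,-0.5],[0,0,4,0,-0.5],[0,0,0,0,-0.5]]]' >/dev/null
python3 go.py .568 .2836 -.02 1.482
python3 -m crank '[[[0,0,4,0,-0.5],[0,0,0,0,-0.5],[0,0,0,0,-0.5]]]' >/dev/null
python3 go.py .568 .2836 -.02 1.482
```

```text
t 5.38 pos [ 0.5669  0.2847 -0.0035] yawy 1.482 grip 0.748 0.0 ft [-1.2 -0.8 -0.4] q7 1.02
turn(tool) 0.0 shift -1.2 -1.0 16.5
t 5.63 pos [ 0.5676  0.2851 -0.0065] yawy 1.482 grip 0.752 0.0 ft [ 0.3 -0.3  0.2] q7 1.02
turn(tool) 0.0 shift -0.6 -1.4 13.5
```

```bash
for i in 1 ; do python3 -m crank '[[[0,0,4,0,-0.5],[0,0,3,0,-0.5],[0,0,0,0,-0.5]]]' >/dev/null; python3 go.py .568 .2836 -.02 1.482|head -1; done
python3 -m crank '[[[0,0,3,0,-0.5],[0,0,0,0,-0.5],[0,0,0,0,-0.5]]]' >/dev/null; python3 go.py .568 .2836 -.02 1.482|head -1
python3 -m crank '[[[0,0,3,0,-0.5],[0,0,0,0,-0.5],[0,0,0,0,-0.5]]]' >/dev/null; python3 go.py .568 .2836 -.02 1.482|head -1
python3 - <<'E'
from h import *
s=snap('side','pics/s4.png'); g=s['pixels'][185:215,325:370].max(2)
p=ctrl.get_state()['position'];print([proj(s,p+np.array([0,k,0])) for k in(0,-.033)])
for i,row in enumerate(g): print(185+i,''.join('#' if v<50 else '+' if v<110 else '.' for v in row))
E
```

```text
t 5.88 pos [ 0.5673  0.285  -0.0139] yawy 1.482 grip 0.755 0.0 ft [ 0.7 -0.   0.5] q7 1.02
t 6.13 pos [ 0.5677  0.2851 -0.0163] yawy 1.482 grip 0.747 0.0 ft [-0.7 -0.5 -0.3] q7 1.02
t 6.38 pos [ 0.5677  0.2851 -0.0193] yawy 1.482 grip 0.749 0.0 ft [-0.1 -0.3 -0.3] q7 1.02
[array([341.84637838, 214.07323996]), array([344.42214647, 219.54029064])]
185 .......+###########################++++......
186 .......+###########################++++......
187 .......+###########################+++++.....
188 .......+############################+++++....
189 .......+############################++++++...
190 .......+############################++++++...
191 .......+############################+++++++..
192 .......+############################++++++++.
193 .......+############################++++++++.
194 ........+##########################++++++++++
195 ........+##########################++++++++++
196 .........+#########################++++++++++
197 .........+#########################++++++++++
198 .........+#########################++++++++++
199 ........++######################+#+++++++++++
200 ........++##############+++++++++++++++++++++
201 .........+++++++#######++++++++++++++++++++++
202 .........+++++++#######++++++++++++++++++++++
203 ...........+++++#######++++++++++++++++++++++
204 ...........+++++#######++++++++++++++++++++++
205 .......+++++++++#######++++++++++++++++++++++
206 .....+++++++++++#######++++++++++++++++.+....
207 .....++++++++++########++++++++++++++++++.+++
208 .....++++++++++########++++++++++++++++++++++
209 .....++++++++++########++++++++++++++++++++++
210 ...+++++++++++++#######++++++++++++++++++++++
211 .++++++++++++++########++++++++++++++++++++++
212 +++++++++++++++#######+++++++++++++++++++++++
213 +++++++++++++++++++++++++++++++++++++++++..++
214 ++++++++++++++++++++++++++++++++++++++.......
```

```bash
python3 -m crank '[[[0,0,2,0,-0.5],[0,0,0,0,-0.5],[0,0,0,0,-0.5]]]' >/dev/null; python3 go.py .568 .2836 -.02 1.482|head -1
python3 -m crank '[[[0,0,0,0,1],[0,0,0,0,1],[0,0,0,0,1],[0,0,0,0,1],[0,0,0,0,1],[0,0,0,0,1],[0,0,0,0,1],[0,0,0,0,1],[0,0,0,0,1]]]' 40 >/dev/null; python3 go.py .568 .2836 -.02 1.482|head -1
```

```text
t 6.68 pos [ 0.5677  0.2852 -0.0212] yawy 1.482 grip 0.752 0.0 ft [-0.6  0.2 -0.6] q7 1.02
t 7.43 pos [ 0.5678  0.2852 -0.0211] yawy 1.482 grip 0.154 0.0 ft [ 0.1  0.  -0.6] q7 1.02
```

```bash
python3 -m crank '[[[0,0,-6,0,-0.5],[0,0,0,0,-0.5],[0,0,0,0,-0.5],[0,0,0,0,-0.5],[0,0,0,0,-0.5],[0,0,0,0,-0.5],[0,0,0,0,-0.5],[0,0,0,0,-0.5],[0,0,3,0,-0.5],[0,0,3,0,-0.5]]]' 40 >/dev/null
python3 -m crank '[[[0,0,2,0,-0.5],[0,0,0,0,-0.5],[0,0,0,0,-0.5]]]'  >/dev/null; python3 go.py .568 .2836 -.02 1.482|head -1
python3 -m crank '[[[0,0,2,0,-0.5],[0,0,0,0,-0.5],[0,0,0,0,-0.5]]]'  >/dev/null; python3 go.py .568 .2836 -.02 1.482|head -1
```

```text
t 8.52 pos [ 0.5676  0.2851 -0.0235] yawy 1.482 grip 0.747 0.0 ft [0.9 1.2 0.2] q7 1.02
t 8.77 pos [ 0.5677  0.2852 -0.0252] yawy 1.482 grip 0.747 0.0 ft [-1.1 -0.8 -0.7] q7 1.02
```

Run:
```python
from h import *
for n in('side','top'):
    s=snap(n,f'pics/{n}5.png')
a=cv2.imread('pics/side5.png')[165:225,315:395]; b=cv2.imread('pics/top5.png')[170:230,190:270]
f=lambda q:cv2.resize(cv2.convertScaleAbs(q,alpha=1.6),(400,300),interpolation=cv2.INTER_CUBIC)
a,b=[cv2.resize(cv2.convertScaleAbs(q,alpha=1.8),(640,480)) if 0 else cv2.resize(cv2.convertScaleAbs(q,alpha=1.8),(400,300),interpolation=cv2.INTER_CUBIC) for q in(a,b)]
c=cv2.resize(cv2.convertScaleAbs(cv2.imread('pics/side4.png')[165:225,315:395],alpha=1.8),(400,300)) if 0 else f(cv2.imread('pics/s2.png')[165:225,315:395])
d=f(cv2.imread('pics/side0.png')[80:140,190:270])
cv2.imwrite('pics/m5.png',np.vstack([np.hstack([a,b]),np.hstack([c,d])]))
```

```text
(no output)
```

View pics/m5.png

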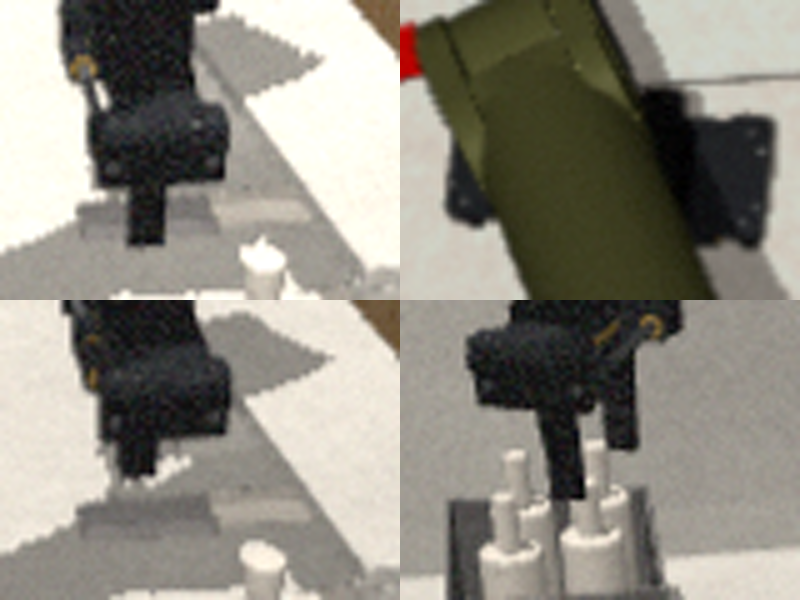

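The picture shows the near finger in front of the blade, ending at (147,245) in the crop, which puts it about 6–8 mm above the bench. That is still slightly too high, so I'll go lower.

```bash
python3 -m crank '[[[0,0,2,0,-0.5],[0,0,0,0,-0.5],[0,0,0,0,-0.5]]]'  >/dev/null; python3 go.py .568 .2836 -.02 1.482|head -1
python3 -m crank '[[[0,0,2,0,-0.5],[0,0,0,0,-0.5],[0,0,0,0,-0.5]]]'  >/dev/null; python3 go.py .568 .2836 -.02 1.482|head -1
python3 -m crank '[[[0,0,0,0,1],[0,0,0,0,1],[0,0,0,0,1],[0,0,0,0,1],[0,0,0,0,1],[0,0,0,0,1],[0,0,0,0,1],[0,0,0,0,1],[0,0,0,0,1]]]' 40 >/dev/null; python3 go.py .568 .2836 -.02 1.482|head -1
```

```text
t 9.12 pos [ 0.5677  0.2852 -0.0273] yawy 1.482 grip 0.752 0.0 ft [-0.2 -0.7  0. ] q7 1.02
t 9.37 pos [ 0.5677  0.2852 -0.0293] yawy 1.482 grip 0.751 0.0 ft [ 0.2 -0.5  0.4] q7 1.02
t 10.12 pos [ 0.5678  0.2851 -0.0291] yawy 1.482 grip 0.384 39.9 ft [ 0.  -0.3  1.2] q7 1.02
```

Gripped at 33.4 mm with 40 N. Next I drag it out along the blade axis, then lift.

```bash
python3 -m crank '[[[0,0,-2,0,1],[8,0,0,0,1],[16,0,0,0,1],[18,0,0,0,1],[18,0,0,0,1],[18,0,0,0,1],[18,0,0,0,1],[16,0,0,0,1],[16,0,0,0,1],[4,0,0,0,1]]]' 55 >/dev/null; python3 go.py .44 .29 .04 1.482
python3 -m crank '[[[0,0,0,0,1],[0,0,-10,0,1],[0,0,-15,0,1],[0,0,-15,0,1],[0,0,-15,0,1],[0,0,-10,0,1],[0,0,0,0,1]]]' >/dev/null; python3 go.py .44 .29 .04 -1.47
python3 - <<'E'
from h import *
s=snap('side','pics/s6.png'); snap('top','pics/t6.png')
E
```

```text
t 10.95 pos [ 0.4326  0.2974 -0.0275] yawy 1.485 grip 0.376 54.9 ft [-0.4  0.8 -0.6] q7 0.86
turn(tool) 0.003 shift -8.0 -6.7 -67.5
t 11.53 pos [0.4392 0.2979 0.0409] yawy 1.481 grip 0.385 54.9 ft [ 0.9  1.2 -1.2] q7 0.85
turn(tool) 2.951 shift -0.0 8.0 0.9
```

```bash
python3 -m crank '[[[0,0,0,0.06,1],[0,0,0,0.118,1],[0,0,0,0.118,1],[0,0,0,0.118,1],[0,0,0,0.118,1],[0,0,0,0.118,1],[0,0,0,0.118,1],[0,0,0,0.118,1],[0,0,0,0.118,1],[0,0,0,0.118,1]]]' >/dev/null
python3 -m crank '[[[0,0,0,0.118,1],[0,0,0,0.118,1],[0,0,0,0.118,1],[0,0,0,0.118,1],[0,0,0,0.118,1],[0,0,0,0.118,1],[0,0,0,0.118,1],[0,0,0,0.118,1],[0,0,0,0.118,1],[0,0,0,0.118,1]]]' >/dev/null
python3 -m crank '[[[0,0,0,0.118,1],[0,0,0,0.118,1],[0,0,0,0.118,1],[0,0,0,0.118,1],[0,0,0,0.118,1],[0,0,0,0.118,1],[0,0,0,0,1]]]' >/dev/null
python3 go.py .56 .22 -.026 -1.47
```

```text
t 13.88 pos [0.4359 0.2962 0.0368] yawy -1.531 grip 0.379 54.9 ft [-0.2 -0.7 -0.7] q7 -2.1
turn(tool) -0.061 shift 115.8 88.3 62.8
```

```bash
python3 -m crank '[[[0,0,0,-0.061,1],[15,11,0,0,1],[20,15,0,0,1],[20,15,0,0,1],[20,15,0,0,1],[20,15,0,0,1],[15,12,0,0,1],[5,5,0,0,1],[0,0,10,0,1],[0,0,12,0,1]]]' >/dev/null
python3 -m crank '[[[0,0,10,0,1],[0,0,10,0,1],[0,0,8,0,1],[0,0,6,0,1],[0,0,3,0,1],[0,0,0,0,1],[0,0,0,0,1]]]' >/dev/null
python3 go.py .56 .22 -.028 -1.47
python3 - <<'E'
from h import *
s=snap('side','pics/s7.png'); snap('top','pics/t7.png')
d=s['pixels']; print(proj(s,[.597,.22,0]),proj(s,[.4,.2,0]))
E
```

```text
t 15.3 pos [ 0.56    0.2214 -0.021 ] yawy -1.467 grip 0.376 54.9 ft [ 0.4  0.7 -1.3] q7 -1.72
turn(tool) 0.003 shift -0.1 1.4 7.0
[356.53395016 218.69849902] [293.56441627 229.67160419]
```

Down the last few mm, release, raise, move aside, then look.

```bash
python3 -m crank '[[[0,0,3,0,1],[0,0,2,0,1],[0,0,1,0,1],[0,0,0,0,1]]]' >/dev/null; python3 go.py .56 .22 -.028 -1.47 | head -1
python3 -m crank '[[[0,0,0,0,-0.4],[0,0,0,0,-0.4],[0,0,0,0,-0.4],[0,0,0,0,-0.4],[0,0,0,0,-0.4],[0,0,0,0,-0.4],[0,0,0,0,-0.4],[0,0,-10,0,-0.4],[0,0,-20,0,-0.4],[0,0,-25,0,-0.4]]]' >/dev/null
python3 -m crank '[[[0,0,-25,0,-0.4],[-20,0,-20,0,-0.4],[-25,0,-10,0,-0.4],[-25,0,-10,0,-0.4],[-25,0,-10,0,-0.4],[-25,0,0,0,-0.4],[-13,0,0,0,-0.4],[0,0,0,0,-0.4]]]' >/dev/null; python3 go.py .427 .207 -.028 -1.47
python3 - <<'E'
from h import *
for n in('side','top'): snap(n,f'pics/{n}8.png')
f=lambda p,x,y:cv2.resize(cv2.convertScaleAbs(cv2.imread(p)[y:y+100,x:x+133],alpha=1.6),(800,600),interpolation=cv2.INTER_CUBIC)
a=f('pics/side8.png',260,170);b=f('pics/top8.png',190,170)
cv2.imwrite('pics/m8.png',np.vstack([a[150:450],b[:300]]))
t=load('pics/top8.npz'); print([proj(t,p).round(1) for p in([.6,.215,.01],[.51,.21,.01],[.4,.2,.016])])
E
```

```text
t 15.73 pos [ 0.5596  0.2212 -0.0274] yawy -1.467 grip 0.378 54.9 ft [-0.1 -0.4 -0.4] q7 -1.72
t 17.23 pos [0.4251 0.2077 0.1037] yawy -1.465 grip 0.699 0.0 ft [-0.1 -0.4  0.2] q7 -1.97
turn(tool) 0.005 shift 1.8 0.9 131.7
[array([259.8, 199.4]), array([261.2, 227.8]), array([264. , 262.8])]
```

View pics/m8.png

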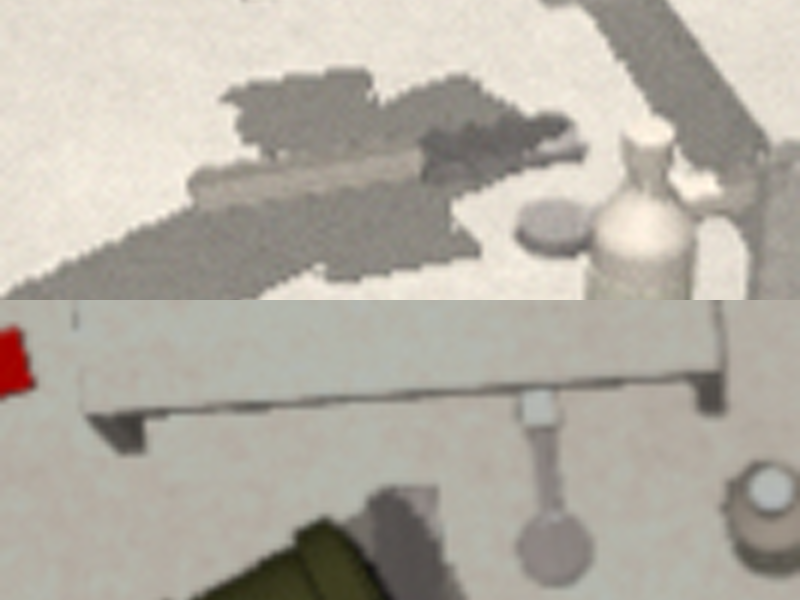

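The 10th picture shows the spatula flat on the bench: blade end at top px (258,201), handle tail at side px (293,226). I'll fit its pose from those points.

```bash
cat > l2.py <<'E'
import io,contextlib
with contextlib.redirect_stdout(io.StringIO()): from loc import *
t,s=load('pics/top8.npz'),load('pics/side8.npz')
S=lambda p:A(p,6,(260,195)); T=lambda p:A((p[0],p[1]-300),6,(190,170))
q=fit([(t,T((382,487)),(.1,.017,.01)),(t,T((437,487)),(.1,-.017,.01)),(s,S((205,168)),(-.1,.01,.016)),(s,S((197,208)),(-.1,-.01,0)),
(s,S((583,157)),(.1,-.017,0)),(s,S((563,115)),(.1,.017,.01)),(s,S((425,150)),(.018,.01,.016))],[.5,.21,.1])
print('grip -70',q[:2]-.07*np.array([np.cos(q[2]),np.sin(q[2])]))
E
python3 l2.py
```

```text
[0.4959 0.2136 0.0735] res [-0.7  0.5  0.9 -0.4 -2.8 -0.2  0.3  1.2  1.2  0.7  0.9 -0.8 -1.1 -3.2]
grip -70 [0.4261 0.2084]
```

```bash
python3 -m crank '[[[2,1,20,0,-0.4],[0,0,25,0,-0.4],[0,0,25,0,-0.4],[0,0,20,0,-0.4],[0,0,15,0,-0.4],[0,0,12,0,-0.4],[0,0,8,0,-0.4],[0,0,0,0,-0.4],[0,0,0,0,-0.4]]]' 20 >/dev/null; python3 go.py .427 .208 -.026 -1.465
python3 -m crank '[[[0,0,4,0,-0.4],[0,0,0,0,-0.4],[0,0,0,0,1],[0,0,0,0,1],[0,0,0,0,1],[0,0,0,0,1],[0,0,0,0,1],[0,0,0,0,1],[0,0,0,0,1],[0,0,0,0,1]]]' 20 >/dev/null; python3 go.py .427 .208 -.026 -1.465
```

```text
t 18.08 pos [ 0.4304  0.2065 -0.0221] yawy -1.468 grip 0.699 0.0 ft [ 0.8 -0.2  0.4] q7 -1.88
turn(tool) -0.003 shift -3.2 -1.9 3.9
t 18.92 pos [ 0.4296  0.2069 -0.0261] yawy -1.467 grip 0.226 20.0 ft [-0.9  0.6 -0. ] q7 -1.88
turn(tool) -0.002 shift -2.5 -1.4 -0.1
```

```bash
python3 -m crank '[[[0,0,0,0,1],[0,0,0,0,1],[0,0,-4,0,1],[0,0,-5,0,1],[1,0,-5,0,1],[1,0,-5,0,1],[1,0,-5,0,1],[1,0,-5,0,1],[1,0,-5,0,1],[1,0,-5,0,1]]]' 3 >/dev/null; python3 go.py .427 .208 -.026 -1.465|head -1
python3 -m crank '[[[1,0,-4,0,1],[0,0,0,0,1],[0,0,0,0,1]]]' >/dev/null; python3 go.py .427 .208 -.026 -1.465|head -1
python3 - <<'E'
from h import *
for n in('side','top'): snap(n,f'pics/{n}9.png')
a=load('pics/side9.npz'); p=ctrl.get_state()['position']; print(p)
d=np.array([np.cos(.1),np.sin(.1),0])
g=p+np.array([0,0,.039]) # grip centre (true)
for th in(0,.13,.262):
    for s,h in((.1,0),(.015,0),(-.1,0)):
        q=g+d*(s+.067)*np.cos(th)+np.array([0,0,-(s+.067)*np.sin(th)-.008]); print(th,s,proj(a,q).round(1),end=' ')
    print()
b=a['pixels'][185:240,285:365].max(2)
for i,row in enumerate(b): print(185+i,''.join('#' if v<45 else '+' if v<85 else '-' if v<115 else '.' for v in row))
E
```

```text
t 19.75 pos [0.4359 0.2074 0.0135] yawy -1.467 grip 0.23 3.0 ft [ 0.4  0.2 -0.4] q7 -1.9
t 20.0 pos [0.4369 0.2076 0.0172] yawy -1.467 grip 0.235 3.0 ft [0.7 0.8 0.3] q7 -1.9
[0.43655008 0.20744651 0.01675247]
0 0.1 [358.7 204.3] 0 0.015 [331.8 208.7] 0 -0.1 [294.1 215. ] 
0.13 0.1 [357.9 210.5] 0.13 0.015 [331.5 211.8] 0.13 -0.1 [294.1 213.7] 
0.262 0.1 [356.3 216.8] 0.262 0.015 [330.8 215. ] 0.262 -0.1 [294.4 212.4] 
185 --+###+++++##########++++#+++####-...............................--------------.
186 ---+##+++++######+++++++##+++#####-..............................---------------
187 +--+##++##+#########+########+####+-.............................---------------
188 ----+#++###########################+----.........................---------------
189 -----#+#################################+........................---------------
190 -----+++################################+-.......................---------------
191 ---+-+++#############################+###+.......................---------------
192 ........+#################################-......................-------------
[... 3297 characters left out ...]
...---------.-......
232 -+------------------------------------....----...............----------.--......
233 ------------------------------------.......----..............-------------......
234 ----------------------------------.........------...........-+----------+-......
235 --------------------------------...........---------.........-++------+++--.....
236 --------------------------------...---.-------------..........-++++++++++--.....
237 ----------------------------.------------------------...........---++++..---....
238 -----------------------------------------------------....................-----..
239 ----------------------....--------+-----------------......................----..
```

```bash
python3 -m crank '[[[0,0,0,0,1],[0,0,0,0,1],[0,0,0,0,1],[0,0,-10,0,1],[0,0,-20,0,1],[0,0,-25,0,1],[0,0,-25,0,1],[0,0,-25,0,1],[0,0,-15,0,1],[0,0,0,0,1]]]' 55 >/dev/null; python3 go.py .44 -.1839 .16 -1.4705
python3 - <<'E'
from h import *
np.set_printoptions(precision=4,suppress=True)
t=load('pics/top8.npz');s=load('pics/side8.npz')
print('tip by top',onz(t,(258.2,201.2),.01),'robot ~[.596,.225]')
print('side proj of near bottom corner by robot',proj(s,[.598,.208,0]),'obs 357,221.2')
t=load('pics/top0.npz')
A=lambda p,k,o:(np.array(p)+.5)/k-.5+np.array(o);B=lambda p:A(p,6,(350,125))
print('rail front by top',onz(t,B((207,443)),.108),onz(t,B((202,350)),.0955))
g=t['pixels'][180:206,372:395].mean(2).astype(int); print(g)
E
```

```text
t 20.93 pos [0.4388 0.2087 0.1411] yawy -1.467 grip 0.22 55.0 ft [-0.1 -0.1  0.2] q7 -1.97
turn(tool) 0.003 shift -38.2 390.7 -18.9
tip by top [0.5943 0.22   0.01  ] robot ~[.596,.225]
side proj of near bottom corner by robot [357.9171 220.7387] obs 357,221.2
rail front by top [ 0.5799 -0.1646  0.108 ] [ 0.6297 -0.1642  0.0955]
[[102 101 102 101 102 102 103 102 100 100 101  99  99 100 101 101 101  98
   94  87  83  80  78]
 [100  99  98  97  98  98  99  97  90  90  89  83  78  77  81  80  82  84
   86  84  87  90  88]
 [ 93  91  87  83  77  73  71  70  71  76  74  68  66  76  91  98 103 107
  107 107 107 107 107]
 [ 86  88  90  92  79  62  59  57  65  75  77  76  76  82  98 108 110 110
  111 110 109 110 109]
 [106 107 108 106  90  68  63  58  59  70  77  77  79  87 101 109 109 111
  111 111 110 110 110]
 [110 110 111 108  90  69  65  60  59  67  76  78  78  87 101 109 110 110
  111 110 111 111 110]
 [111 111 111 109  91  69  65  63  55  62  75  77  78  84 100 109 110 110
  110 110 110 111 111]
 [110 111 111 108  91  68  66  64  53  61  75  78  77  82  96 107 109 109
  110 110 111 110
[... 1052 characters left out ...]
112 112 113 113 112]
 [112 112 112 112 112 111 110 107  83  45  50  59  75  89  91 100 111 112
  113 114 113 113 113]
 [112 112 112 113 112 112 112 111  92  64  59  72  95 110 112 112 113 113
  113 112 113 113 113]
 [112 112 113 112 112 112 112 112 105  92  90 103 111 114 113 113 113 113
  113 112 113 114 113]
 [113 112 113 113 113 113 112 112 112 111 111 113 113 114 113 113 113 113
  113 113 114 114 113]
 [113 114 114 113 114 113 113 112 113 113 113 112 113 113 113 112 112 113
  114 114 114 114 114]
 [113 114 114 114 115 114 113 113 112 113 113 112 113 113 113 112 113 113
  113 114 113 113 113]
 [113 114 114 113 113 113 113 114 114 112 113 113 113 113 113 113 114 114
  114 114 113 112 113]]
```

```bash
python3 -m crank '[[[0,0,-20,0,1],[0,0,-25,0,1],[0,0,-20,0,1],[0,15,0,0,1],[0,28,0,0,1],[0,30,0,0,1],[0,30,0,0,1],[0,30,0,0,1],[0,30,0,0,1],[0,30,0,0,1]]]' >/dev/null
python3 -m crank '[[[0,30,0,0,1],[0,30,0,0,1],[-10,30,0,0,1],[-20,30,0,0,1],[-20,30,0,0,1],[-20,20,0,0,1],[-5,10,0,0,1],[0,0,0,0,1],[0,0,0,0,1]]]' >/dev/null
python3 go.py .401 -.186 .139 -1.467
```

```text
t 22.52 pos [ 0.4003 -0.171   0.2011] yawy -1.468 grip 0.219 55.0 ft [ 0.9 -0.2 -0.2] q7 -1.31
turn(tool) -0.001 shift -0.8 15.0 62.1
```

```bash
python3 -m crank '[[[0,8,0,0,1],[0,7,0,0,1],[0,0,15,0,1],[0,0,20,0,1],[0,0,17,0,1],[0,0,10,0,1],[0,0,0,0,1],[0,0,0,0,1]]]' >/dev/null
python3 go.py .401 -.186 .139 -1.467
python3 - <<'E'
from h import *
for n in('side','top'): snap(n,f'pics/{n}10.png')
a=load('pics/side10.npz'); p=ctrl.get_state()['position']
c,n=np.cos(.103),np.sin(.103); X=np.array([c,n,0]);Y=np.array([-n,c,0]);Z=np.array([0,0,1])
tip=p+.161*X; tip[2]=p[2]-.0172
print('tip',tip.round(4))
for k in(.017,-.017): print('pred tip bottom corner',k,proj(a,tip+k*Y).round(1))
print('tip top corners',[proj(a,tip+k*Y+.0097*Z+.0026*X).round(1) for k in(.017,-.017)])
print('rail front corners', [proj(a,np.array([.5815,-.167,.108])+k*Y).round(1) for k in(.008,-.008)],'seen in side0 ~(397.5,271)')
b=a['pixels'][250:300,360:430].max(2); 
for i,row in enumerate(b): print(250+i,''.join(' .:-=+*%@#'[::-1][min(9,v//20)] for v in row))
t=load('pics/top10.npz'); print('top pred tip corners',[proj(t,tip+k*Y+.0097*Z+.0026*X).round(1) for k in(.017,-.017)])
b=t['pixels'][190:225,365:400].max(2)
for i,row in enumerate(b): print(190+i,' '.join(f'{v:3d}' for v in row))
E
```

```text
t 23.18 pos [ 0.4024 -0.1862  0.1398] yawy -1.466 grip 0.225 55.0 ft [ 0.6 -0.1 -0.4] q7 -1.23
turn(tool) 0.001 shift -1.3 -0.3 0.8
tip [ 0.5633 -0.1699  0.1236]
pred tip bottom corner 0.017 [388.  260.7]
pred tip bottom corner -0.017 [394.5 269.7]
tip top corners [array([389.4, 257.1]), array([396., 266.])]
rail front corners [array([396.5, 266.8]), array([399.6, 271. ])] seen in side0 ~(397.5,271)
250 ====--=======+=:::::::::::::::::::::::::::::::::::=+==--:::--:--:-::--
251 ===---=======++:::::::::::::::::::::::::::::::::::++===-::------:----:
252 ===-=-=======++==::::::::::::::::::::::::::::::::-+++===-::------:::::
253 ====-========++++=:::::::::::::::::::::::::::::::-++++===-::-:------:-
254 ===-=-======++++++=::::::::::::::::::::::::::::::-++=++==----:-----:--
255 ===---=======++++++-:::::::::::::::::::::::::::::=+=++++===-:------:-:
256 ===-=-=======++++++-:::::::::::::::::::::::::::::=+==++====-::::----:-
257 +====-======++++++-::::::::::::::::::::::::::::::===+++++===-::::-----
258 *++++++++++++++++=---::::--::::::::::::::::::::::====++=++===-:::-----
259 *****************=
[... 7460 characters left out ...]
  73  72  70  70  70  70  69  69  69  70  71  70  67  58  50  51  51  51  50  51  50  50  50  50  49  41  24  18  22  27  34
221  71  71  72  72  73  71  69  69  70  70  70  71  71  70  72  71  70  63  53  52  51  51  51  50  50  50  49  49  47  34  14  18  24  30  35
222  71  71  72  73  73  71  71  70  71  70  72  72  71  70  70  70  70  67  58  51  52  50  52  50  50  50  48  49  42  25  13  21  27  33  36
223  69  70  71  73  73  72  70  70  69  70  71  73  72  70  70  70  69  68  59  49  50  51  51  51  50  49  49  47  36  15  14  25  33  38  37
224  70  70  71  71  71  72  71  70  69  70  71  71  71  71  69  69  67  66  57  48  51  51  51  51  50  49  49  45  33  12  17  23  32  38  40
```

Numeric readout from both views: in the top view the blade end is centred at u≈387.0 and the rail's centre line, extended to the blade, at ≈386.6. That is about 1 mm off, and the height and yaw agree. Now sliding in parallel to the slope, about 9 mm above the rail.

```bash
python3 -m crank '[[[0,-1,0,0,1],[9.7,0,2.6,0,1],[14.5,0,3.9,0,1],[14.5,0,3.9,0,1],[14.5,0,3.9,0,1],[14.5,0,3.9,0,1],[14.5,0,3.9,0,1],[0,0,0,0,1],[0,0,0,0,1]]]' >/dev/null; python3 go.py .5515 -.1695 .0902 -1.467
python3 -m crank '[[[14.5,0,3.9,0,1],[14.5,0,3.9,0,1],[9.7,0,2.6,0,1],[0,0,0,0,1],[0,0,0,0,1]]]' >/dev/null; python3 go.py .5515 -.1695 .0902 -1.467
```

```text
t 24.03 pos [ 0.4841 -0.1767  0.1179] yawy -1.466 grip 0.225 55.0 ft [-0.3  0.  -0.5] q7 -1.07
turn(tool) 0.001 shift 67.8 -0.2 27.7
t 24.45 pos [ 0.5216 -0.173   0.1077] yawy -1.467 grip 0.222 55.0 ft [-1.5 -0.5 -1.1] q7 -1.01
turn(tool) -0.0 shift 30.1 -0.4 17.5
```

```bash
python3 -m crank '[[[0,0,3,0,1],[0,0,3,0,1],[0,0,0,0,1],[0,0,0,0,1]]]' >/dev/null; python3 go.py .5515 -.1695 .0902 -1.467
for k in 1; do python3 -m crank '[[[0,0,1.5,0,1],[0,0,0,0,1],[0,0,0,0,1]]]' >/dev/null; python3 go.py .5515 -.1695 .0902 -1.467|head -1; done
python3 -m crank '[[[0,0,1.5,0,1],[0,0,0,0,1],[0,0,0,0,1]]]' >/dev/null; python3 go.py .5515 -.1695 .0902 -1.467|head -1
```

```text
t 24.78 pos [ 0.5218 -0.1727  0.1013] yawy -1.467 grip 0.22 55.0 ft [ 0.1  0.5 -0.3] q7 -1.01
turn(tool) -0.0 shift 29.9 -0.1 11.1
t 25.03 pos [ 0.5223 -0.1727  0.0999] yawy -1.467 grip 0.219 55.0 ft [-0.4 -0.3 -0.6] q7 -1.01
t 25.28 pos [ 0.5227 -0.1728  0.0986] yawy -1.467 grip 0.219 55.0 ft [-0.4 -0.3  1.7] q7 -1.0
```

```bash
python3 -m crank '[[[0,0,1,0,1],[0,0,0,0,1],[0,0,0,0,1]]]' >/dev/null; python3 go.py .5515 -.1695 .0902 -1.467|head -1
python3 -m crank '[[[0,0,0,0,1],[0,0,0,0,1],[0,0,0,0,1]]]' 8 >/dev/null; python3 go.py .5515 -.1695 .0902 -1.467
```

```text
t 25.53 pos [ 0.5227 -0.1729  0.0978] yawy -1.467 grip 0.217 55.0 ft [-1.   0.5  3.5] q7 -1.0
t 25.78 pos [ 0.5225 -0.1728  0.0973] yawy -1.467 grip 0.232 8.0 ft [ 0.1 -0.4  0.4] q7 -1.0
turn(tool) 0.0 shift 29.2 -0.3 7.1
```

```bash
python3 -m crank '[[[5.8,0,1.55,0,1],[7.7,0,2.05,0,1],[5.8,0,1.55,0,1],[3.9,0,1.03,0,1],[0,0,0,0,1],[0,0,0,0,1]]]' 15 >/dev/null; python3 go.py .5515 -.1695 .0902 -1.467
python3 -m crank '[[[1.9,0,0.5,0,1],[0,0,0,0,1],[0,0,0,0,1]]]' >/dev/null; python3 go.py .5515 -.1695 .0902 -1.467|head -1
python3 -m crank '[[[1.9,0,0.5,0,1],[0,0,0,0,1],[0,0,0,0,1]]]' >/dev/null; python3 go.py .5515 -.1695 .0902 -1.467|head -1
python3 -m crank '[[[1.9,0,0.5,0,1],[0,0,0,0,1],[0,0,0,0,1]]]' >/dev/null; python3 go.py .5515 -.1695 .0902 -1.467|head -1
```

```text
t 26.28 pos [ 0.5468 -0.1701  0.0912] yawy -1.467 grip 0.22 15.0 ft [ 3.2 -0.1  0.8] q7 -0.98
turn(tool) 0.0 shift 4.7 -0.1 1.0
t 26.53 pos [ 0.5472 -0.1701  0.0908] yawy -1.467 grip 0.228 15.0 ft [ 0.3 -0.1  3.3] q7 -0.98
t 26.78 pos [ 0.549  -0.1701  0.0903] yawy -1.467 grip 0.231 15.0 ft [-1.3 -0.3  4.3] q7 -0.98
t 27.03 pos [ 0.551  -0.17    0.0898] yawy -1.467 grip 0.229 15.0 ft [-2.4 -0.8  4.2] q7 -0.98
```

```bash
for i in 1; do python3 -m crank '[[[1.9,0,0.4,0,1],[0,0,0,0,1],[0,0,0,0,1]]]' >/dev/null; python3 go.py .5515 -.1695 .0902 -1.467|head -1
python3 -m crank '[[[1.9,0,0.4,0,1],[0,0,0,0,1],[0,0,0,0,1]]]' >/dev/null; python3 go.py .5515 -.1695 .0902 -1.467|head -1
python3 -m crank '[[[1.9,0,0.4,0,1],[0,0,0,0,1],[0,0,0,0,1]]]' >/dev/null; python3 go.py .5515 -.1695 .0902 -1.467|head -1; done
```

```text
t 27.28 pos [ 0.553  -0.1698  0.0894] yawy -1.467 grip 0.228 15.0 ft [-1.9 -0.1  4.3] q7 -0.98
t 27.53 pos [ 0.5549 -0.1696  0.089 ] yawy -1.467 grip 0.236 15.0 ft [-1.  -0.9  4.9] q7 -0.98
t 27.78 pos [ 0.5554 -0.1695  0.0887] yawy -1.468 grip 0.229 15.0 ft [-4.9 -0.2  9.8] q7 -0.98
```

Stop reached: x stalled and the force jumped. I'll open slightly, retreat straight up, then check.

```bash
python3 -m crank '[[[0,0,-0.5,0,0],[0,0,0,0,0],[0,0,0,0,0],[0,0,0,0,0],[0,0,0,0,0],[0,0,0,0,0],[0,0,0,0,0],[0,0,-5,0,0],[0,0,-10,0,0],[0,0,-20,0,0]]]' 5 >/dev/null; python3 go.py .43 -.16 .25 -1.467
python3 -m crank '[[[0,0,-25,0,0],[0,0,-25,0,0],[0,0,-30,0,0],[0,0,-30,0,0],[-25,0,-20,0,0],[-25,-25,0,0,0],[-25,-30,0,0,0],[-25,-30,0,0,0],[-10,-30,0,0,0],[0,-30,0,0,0]]]' >/dev/null
python3 -m crank '[[[0,-30,0,0,0],[0,-30,0,0,0],[0,-30,0,0,0],[0,0,0,0,0],[0,0,0,0,0]]]' >/dev/null;  python3 go.py .43 -.16 .25 -1.467
python3 - <<'E'
from h import *
for n in('side','top'): snap(n,f'pics/{n}11.png')
a=load('pics/side11.npz');t=load('pics/top11.npz')
c,n=np.cos(.103),np.sin(.103); X=np.array([c,n,0]);Y=np.array([-n,c,0])
stop=np.array([.5815,-.166,0])+.130*X; stop[2]=.073
u=np.array([c*.9659,n*.9659,-.2588]); N=np.array([c*.2588,n*.2588,.9659])
P=lambda s,y,h:stop+u*(s-.1)+Y*y+N*h
print('pred tail: top view',[proj(t,P(-.1,k,.016)).round(1) for k in(.01,-.01)],'side bottom/top near',[proj(a,P(-.1,-.01,h)).round(1) for h in(0,.016)],'side junction near',proj(a,P(.018,-.01,.016)).round(1))
b=a['pixels'][248:285,365:440].max(2)
for i,row in enumerate(b): print(248+i,''.join('#@%*+=-:. '[min(9,v//20)] for v in row))
b=t['pixels'][180:226,374:404].max(2)
for i,row in enumerate(b): print(180+i,' '.join(f'{v:3d}' for v in row))
E
```

```text
t 28.62 pos [ 0.5554 -0.1687  0.1232] yawy -1.467 grip 0.5 0.0 ft [1.2 0.2 0.2] q7 -1.0
turn(tool) -0.0 shift -123.8 -21.7 -126.8
t 29.87 pos [0.423  0.0542 0.2547] yawy -1.464 grip 0.5 0.0 ft [ 0.7 -0.4 -0.3] q7 -1.78
turn(tool) 0.003 shift -15.2 213.8 4.7
pred tail: top view [array([384.6, 215.9]), array([391.5, 215.2])] side bottom/top near [array([374.1, 270.8]), array([376.3, 264.8])] side junction near [422. 266.]
248 =======+++-::-:::::-=====-------:::::::::::-====------------------------+++
249 =======+++-:::::::::------::::::::::::::::::-====-----------------------+++
250 =======++=-:::::::::-::::::::::::::::::::::::++==-----------------------+*+
251 =======+++-:::::-----::::::::-::::::::::::::-+++===---------------------=+*
252 =======+++==-::::::---:::::::::::::::-::::::-+++===----------------------=+
253 =======+++++=--:-----:-:::::::::::::-:::::::-++++===----------------------=
254 =======++++++=-:---:-:-:::::::::::::-:::::::=+++++====---------------------
255 ======++++++++--:--:::-::::::::-::::::::::::=++++++===---------------------
256 ======++++++++-:::--:-:::::::::-
[... 7287 characters left out ...]
 112 112 111 112 112 111 112 112 111 113 113 112 111 111 111 112 112 112 112 112
221 112 112 111 111 112 112 112 112 111 111 112 112 112 111 112 112 112 111 111 112 112 112 111 111 111 111 112 112 112 112
222 112 112 112 112 111 111 112 112 111 112 112 113 112 112 112 112 112 113 112 112 112 112 112 111 112 112 111 111 111 112
223 112 112 112 111 112 112 112 111 111 112 112 112 111 112 112 111 113 112 113 112 112 112 112 111 112 112 112 111 111 111
224 112 112 111 111 112 113 110 110 111 111 112 112 111 112 113 113 111 113 113 111 111 112 112 112 113 113 113 112 112 112
225 112 111 111 112 111 111 111 112 112 112 112 112 112 112 112 112 111 111 111 112 112 112 111 112 112 112 113 112 112 112
```

The top view puts the tail end at u 383.8–390.6, v≈215, against a predicted 384.6–391.5. The side view has it at (375.5,271) against a predicted (374,271). The spatula is seated within about 2–3 mm and the gripper is clear, so I'm handing in.

```bash
python3 -c "
from bench import job
print(job.close_job())"
```

```text
the job is handed in; nothing more can be done
None
```

The spatula lies released on the empty rail, blade end at the stop and handle out in front, within 2–3 mm of its predicted seated position by the last camera readings; the job is handed in, but the hand-in gave no verdict.

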